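Slide the heavy tool crate home

TASK

Put the tall wooden tool crate back in its place at the left of the repair table: in the gap between the grey toolbox and the shoe anvil, with its back square against the low drawer chest. It is heavy and tips easily, so do not grasp or lift it: push it along the table low down, near its base, so that it slides upright on its feet, and keep off its upper half and the tools in it. Leave everything else where it stands.

Things in the scene. Friction and masses are not known exactly. Their poses are not given: they have to be found in the camera images.
- crate: Tall crate of pale pine boards, 100 mm deep (its x) by 140 wide (its y) by 230 high, tools and dowel handle up to 290; open top, 10 mm walls, flat outer faces. Origin: centre of its underside on the table; z up, x from its front to its back, the face that goes against the chest. Starts with its middle 270 to 340 mm in front of the chest, up to 55 mm off the gap's centre line, turned up to 0.3 rad, the way clear.
- crate_front (a point): Middle of the crate's lowest front board, 35 mm above the table (crate frame -50, 0, 35 mm). The lowest boards run from 8 to 62 mm above the table all round, the next from 66 to 120 mm. The crate weighs 1.8 to 2.6 kg and takes 8 to 18 N to push; on feet 94 mm apart front to back (outer edges) with friction 0.5 to 0.7, it tips if pushed higher than about 65 mm.
- crate_top: The crate's upper half, one piece with the crate: the boards from 124 to 230 mm above the table, the carrying dowel and the tools standing in it. Same origin and axes as the crate. Not to be touched.
- crate_back_left (a point): Lower back corner of the crate at its +y side, 8 mm above the table (crate frame 50, 70, 8 mm).
- crate_back_right (a point): Lower back corner of the crate at its -y side, 8 mm above the table (crate frame 50, -70, 8 mm).
- bay (a point): Middle of the gap, on the table at the foot of the flat front face of the fixed plywood drawer chest (600 mm wide, 110 high, 140 deep, tins and jars on it). x points into the chest, to the robot's left; y along its front face, towards the robot; z up. The gap is 196 to 210 mm wide, centred here to within 4 mm. Crate home: its origin 50 mm in front of this point, its axes along these.
- toolbox: Small grey steel toolbox with a black bar handle, 85 mm deep by 170 mm wide (y), 107 mm high and 136 mm over the handle, 3 kg, standing against the chest at the near or the far side of the gap. Origin: centre of its underside. To be left where it is.
- shoe_anvil: Cobbler's iron foot on a column on a wooden block, 85 mm deep by 170 mm wide (y), 146 mm high, 3 kg, standing against the chest on the other side of the gap. Origin: centre of the block's underside. To be left where it is.
- glue: Brown glue bottle, 40 mm across, 110 mm high, standing beyond the crate's way. Origin: centre of its underside. Bystander.
- tacks: Tin of tacks, 52 mm across, 50 mm high, standing beyond the crate's way. Origin: centre of its underside. Bystander.
- wrench: Old adjustable wrench with a wooden grip, 200 mm long (its x), 22 mm high, lying between robot and crate. Origin under the middle of its length. Bystander.
- carton: Yellow and black glue carton, 50 by 150 by 35 mm high, lying at the right. Origin: centre of its underside. Bystander.
- hammer: Hammer, 240 mm long (its x), lying at the right near the robot. Origin under the middle of its length. Bystander.

How it is judged:
By the outcome, as a careful person would: the job done as asked, in the order asked, and still so for the second after the job is handed in, with the robot touching nothing.
It also fails if it takes over 51 s, if anything falls off the work surface, if the arm or the gripper's body presses on something with over 40 N, if the wrist force passes 120 N, or if a joint passes its speed limit or range.

ROBOT

A 6-joint arm with a two-finger parallel gripper is mounted at the origin on the work surface. World frame = base frame: x ahead of the robot, y to its left, z up, the work surface at z = 0. Lengths are in m, angles in degrees, forces in N, time in s.
With the tool pointing down it reaches from about 0.375 to 0.9 m from the base axis. Payload 3.1 kg.
Tool frame: the origin (TCP) lies between the finger pads; the fingertips stand 11 mm ahead of it and the grasp point (between the pads) lies 8 mm behind it; z points along the fingers, y is the line along which they close (so a half turn about z gives the same grasp; the last joint's range is limited). The gripper opens to 87 mm and grips with 3 to 60 N. Pads are 19 mm wide; open, the fingers measure 117 mm over their backs; the gripper's body (75 mm by 190 mm) begins 51 mm behind the grasp point.
Start: joints at [59.502, 30.224, 82.088, -0, 67.689, -10.227], TCP at [0.216, 0.586, 0.234] pointing down, gripper open.
Joint ranges: [-176.69, 176.69], [-43.24, 126.21], [12.49, 139.97], [-82, 262], [0, 151.66], [-163.58, 163.58]. Speed limits (degrees/s): [159.86, 159.86, 180, 180, 180, 180].

INTERFACE

Orientations are given as a 3x3 rotation matrix whose columns are the frame's x, y, z axes.
In Python, from rig import bot gives the robot as it stands.
- The arm moves only by the tool apply_moves, never from a script. Its argument "steps" is a list that holds one entry, the list of rows, each a list of 7 numbers: the shift along the tool's x, y, z in cm, then the turn, a rotation vector about the tool's x, y, z in degrees, then the gripper command: -1 is shut, 1 is fully open, values between are in proportion. In form: [[[dx, dy, dz, rx, ry, rz, jaw], ...]]. A call has 1 to 20 rows; each row is the pose to reach, as a shift and turn from the pose commanded when the call began, along the tool's axes at that moment; what a row does not reach only later rows make up. A row lasts 1/8 s, in which the tool goes at most 62.5 mm and 10.7 degrees, less where a joint would pass 70% of its speed; a pose out of reach is approached as far as the arm can. A call with a gripper value outside its range is refused whole. The fingers move at their own pace and stop on an object; the grip force is fixed at half the most. Time passes only in rows, so rows that repeat a pose let the fingers close. It gives the time, the measured TCP pose, the force, the opening and the grip force at its end, in the units of the state.
- bot.read_state(): the state, without advancing time (a new reading comes with each control period).
- bot.capture(name): name is "scene" or "top" or "wrist"; returns the picture (400x640x3 uint8, blue, green, red); there is no depth.
- bot.camera_model(name): a dict with "intrinsics" (3x3 intrinsics, pixels), "k1" (the pictures are not rectified: a ray, as slopes to the right and down, at radius r is drawn at 1 + k1 r^2 times it, then the intrinsics apply), "R" (3x3) and "t" (3): a world point X has camera coordinates R X + t. Camera axes: x right, y down, z forward; pixel columns grow to the right and rows downward; lengths in m; the calibration is good to about 2 mm. A picture is of the moment at which its call begins: read the wrist's pose just before it. camera_model takes no time and is no camera call; for the wrist camera it gives the pose at the moment of the call.
- bot.hand_in(): hands the job in; it is judged then, once.
The state is a dict: "time_s": time; "joint_positions": joint angles; "qvel": joint speeds; "tau": joint torques, N m; "position": TCP position; "tcp_rot": TCP orientation; "force": force on the tool from outside, world axes, zero at the start; "moment": the same for the moment, N m; "opening": opening from 0.0 (shut) to 1.0 (fully open); "grasp_force": force on a finger pad.
Only numpy, scipy, OpenCV 4.12 (cv2) and the standard library are available. Lean on these libraries where they do the work, as an engineer would, in place of code of your own. Each camera call takes 0.05 s, during which the arm holds its last target. There are 200 camera calls.

## Working session

There is one attempt and no reset: what is moved stays moved. The work goes in short steps, Python scripts to look and compute and a tool call to move; the robot and the scene stay as the last step left them, time stands still between calls to the robot, and variables do not carry over. Pictures are saved under pics/ and viewed, at most 10 in all, crops included, and the job is handed in when it is done.

Besides the shell and the picture viewer there is one more tool, called after ">>>" by a JSON object that holds its "op" and its "data". apply_moves: Moves the arm, as the interface text tells. Its arguments: {"type":"object","properties":{"steps":{"type":"array","items":{"type":"array","items":{"type":"array","items":{"type":"number"}}}}},"required":["steps"]}

```bash
mkdir -p pics; ls; cat > h.py <<'E'
import numpy as np, cv2
from rig import bot
def ray(m,u,v):
    K=np.array(m["intrinsics"]);R=np.array(m["R"]);t=np.array(m["t"])
    p=np.array([(u-K[0,2])/K[0,0],(v-K[1,2])/K[1,1]]);s=p.copy()
    for _ in range(20): s=p/(1+m["k1"]*(s@s))
    return -R.T@t, R.T@np.array([s[0],s[1],1])
def plane(m,u,v,z):
    o,d=ray(m,u,v); return o+d*(z-o[2])/d[2]
def tri(a,b):
    (o1,d1),(o2,d2)=a,b
    k=np.linalg.lstsq(np.c_[d1,-d2],o2-o1,rcond=None)[0]
    p,q=o1+k[0]*d1,o2+k[1]*d2
    return (p+q)/2,np.linalg.norm(p-q)
E
python3 - <<'E'
from h import *
s=bot.read_state();print(s)
for n in("scene","top"):
    cv2.imwrite(f"pics/{n}.png",bot.capture(n)); m=bot.camera_model(n);print(n,m["intrinsics"],m["k1"],-np.array(m["R"]).T@m["t"],m["R"])
E
```

```text
pics
{'time_s': 0.0, 'joint_positions': array([ 5.95043806e+01,  3.02115857e+01,  8.20675999e+01,  5.41849620e-03,
        6.76471177e+01, -1.02276610e+01]), 'qvel': array([-0.0682348 ,  0.11659828,  0.08418373, -0.0924048 , -0.03535303,
        0.02461017]), 'tau': array([-2.27695674e-02, -4.17850006e+01, -1.65169752e+01,  3.14704597e-02,
        2.70450152e-01,  2.33831437e-03]), 'position': array([0.2166608 , 0.58666318, 0.23378855]), 'tcp_rot': array([[-9.38070323e-01,  3.46444418e-01,  5.77372708e-04],
       [ 3.46444870e-01,  9.38069626e-01,  1.15270889e-03],
       [-1.42266241e-04,  1.28134981e-03, -9.99999169e-01]]), 'force': array([ 0.42489179, -0.03624115, -0.36303123]), 'moment': array([ 0.0606015 ,  0.00266202, -0.0183508 ]), 'grasp_force': 0.0, 'opening': 1.0024923662695604}
scene [[433.45446704   0.         319.18171428]
 [  0.         433.45446704 202.02643342]
 [  0.           0.           1.        ]] -0.10303899403860066 [ 1.31105903 -0.48378724  0.63442945] [[ 0.46644691  0.8844077  -0.01582072]
 [ 0.48416103 -0.27023899 -0.83220129]
 [-0.74028061  0.38051794 -0.55424789]]
top [[430.86528655   0.         318.50334119]
 [  0.         430.86528655 204.13719536]
 [  0.           0.           1.        ]] -0.10411346589129973 [ 0.44041031 -0.07783005  1.06926571] [[ 2.26434482e-02 -9.99738420e-01  3.21966353e-03]
 [-9.94577020e-01 -2.28533005e-02 -1.01460717e-01]
 [ 1.01507757e-01 -9.04782883e-04 -9.94834336e-01]]
```

View pics/scene.png

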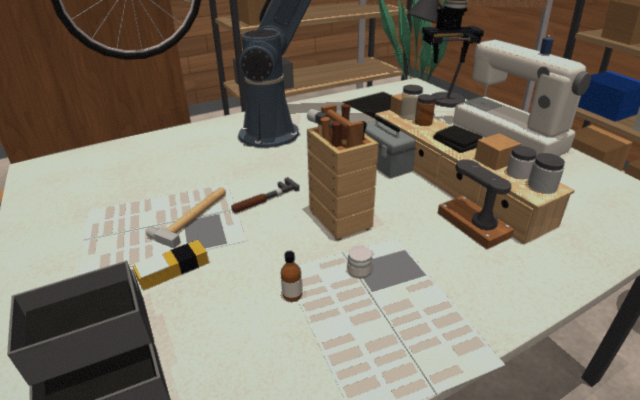

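View pics/top.png

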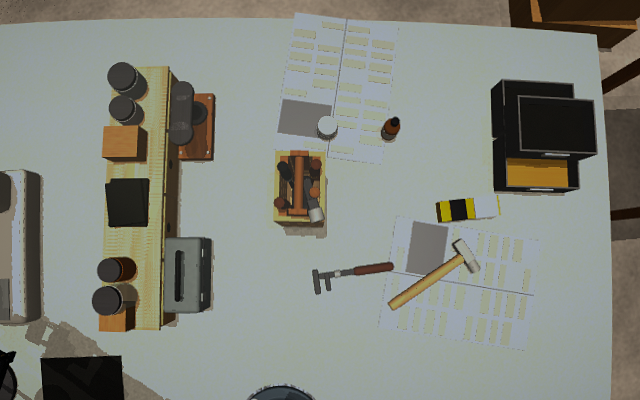

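The scene view shows the crate around (342,180), with the toolbox behind it at (390,145) and the anvil at (480,205). In the top view the crate top is at u 275–327, v 150–227, the chest front is at u≈170, the toolbox at (188,275) and the anvil at (195,127). I'll enlarge both.

```bash
python3 - <<'E'
from h import *
t=cv2.imread("pics/top.png")[60:340,100:340]; cv2.imwrite("pics/t2.png",cv2.resize(t,None,fx=2.14,fy=2.14,interpolation=cv2.INTER_CUBIC))
t=cv2.imread("pics/scene.png")[90:250,290:570]; cv2.imwrite("pics/s2.png",cv2.resize(t,None,fx=2.8,fy=2.8,interpolation=cv2.INTER_CUBIC))
E
```

```text
(no output)
```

View pics/t2.png

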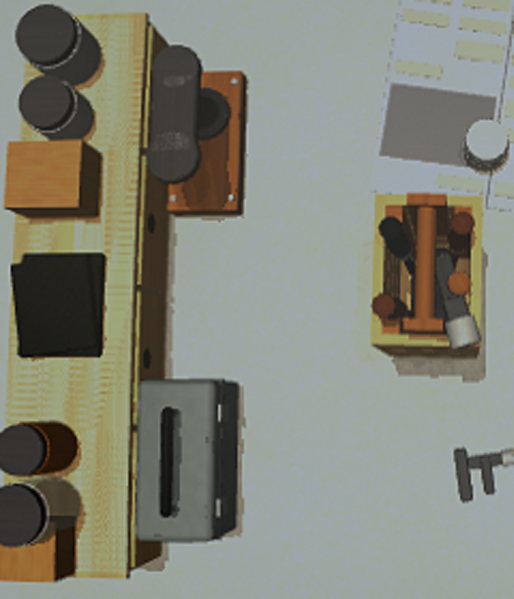

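View pics/s2.png

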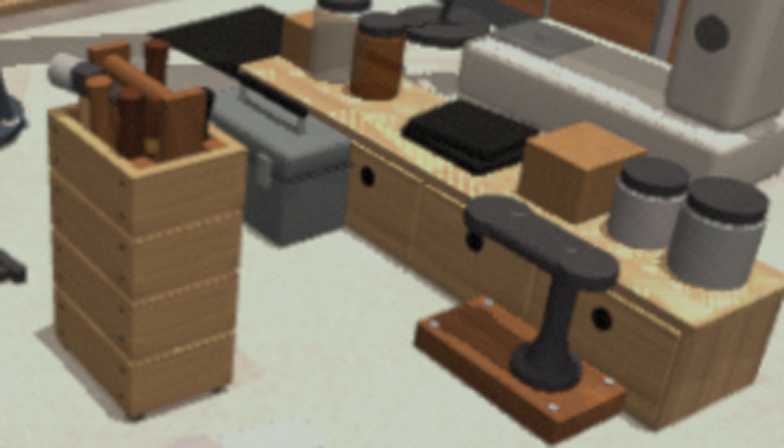

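The top crop shows crate rim corners at about (375,194), (483,196), (374,349) and (481,349), and the chest front edge running (149,13)–(130,577). The scene crop shows crate base corners at (133,408), (232,383) and (57,337), the toolbox foot at (285,243), and the anvil block's near corner at (415,350).

```bash
python3 - <<'E'
from h import *
np.set_printoptions(precision=4,suppress=True)
T=bot.camera_model("top");S=bot.camera_model("scene")
t=lambda x,y:(100+x/2.14,60+y/2.14)
s=lambda x,y:(290+x/2.8,90+y/2.8)
for n,a,b in[("chest far top",(149,13),(693,325)),("crate far front",(483,196),(131,180)),("crate far back",(375,194),(243,150)),("anvil near front",(243,213),(415,326))]:
    print(n,*tri(ray(T,*t(*a)),ray(S,*s(*b))))
for n,a,z in[("chest near",(130,577),.11),("chest far",(149,13),.11),("chest mid",(139,300),.11),("cr FF",(483,196),.23),("cr FB",(375,194),.23),("cr NB",(374,346),.23),("cr NF",(480,346),.23),("anv N1",(243,213),.025),("anv N2",(170,213),.025),("tb",(150,380),.107),("tb",(230,380),.107)]: print("top",n,plane(T,*t(*a),z)[:2])
for n,a,z in[("cr FF",(133,408),.008),("cr FB",(232,383),.008),("cr NF",(57,337),.008),("tb FF",(285,243),0),("tb FB",(349,207),0),("anv NF",(415,348),0),("anv FF",(552,443),0),("chest far",(657,430),0)]: print("scene",n,plane(S,*s(*a),z)[:2])
E
```

```text
chest far top [0.8586 0.2812 0.112 ] 0.0009903124244782157
crate far front [ 0.6313 -0.0913  0.228 ] 0.0016389137577458865
crate far back [0.6303 0.0084 0.2281] 0.0038334521711438567
anvil near front [0.6545 0.1871 0.0206] 0.005067087898187016
top chest near [0.25   0.2655]
top chest far [0.859  0.2815]
top chest mid [0.5393 0.2697]
top cr FF [ 0.6312 -0.0905]
top cr FB [0.6309 0.0098]
top cr NB [0.4897 0.006 ]
top cr NF [ 0.4919 -0.0907]
top anv N1 [0.6521 0.1838]
top anv N2 [0.6506 0.27  ]
top tb [0.4552 0.2541]
top tb [0.4575 0.1685]
scene cr FF [ 0.6207 -0.0825]
scene cr FB [0.6319 0.0088]
scene cr NF [ 0.4972 -0.091 ]
scene tb FF [0.4496 0.1964]
scene tb FB [0.4204 0.3028]
scene anv NF [0.6603 0.1891]
scene anv FF [0.8198 0.1986]
scene chest far [0.852  0.2889]
```

Chest, gap and crate measurements agree with the given sizes, and the crate is nearly square and centred. Next I'll plan the tilted low push pose.

```bash
cat >> h.py <<'E'
from scipy.spatial.transform import Rotation as Ro
def Rt(tilt,yaw,sgn):  # tool z leans 'tilt' deg from down toward bay x; yaw of chest line
    y=sgn*np.array([np.cos(yaw),np.sin(yaw),0]); f=np.array([-np.sin(yaw),np.cos(yaw),0])
    a=np.radians(tilt); z=np.sin(a)*f-np.cos(a)*np.array([0,0,1]); return np.c_[np.cross(y,z),y,z]
def row(p,R,p0=None,R0=None):
    s=bot.read_state(); p0=s["position"] if p0 is None else p0; R0=s["tcp_rot"] if R0 is None else R0
    return np.round(np.r_[R0.T@(np.array(p)-p0)*100, Ro.from_matrix(R0.T@R).as_rotvec(degrees=True)],2)
E
python3 - <<'E'
from h import *
np.set_printoptions(precision=3,suppress=True)
T=bot.camera_model("top")
for n,u,v,z in[("glue",391,123,.11),("tacks",327,126,.05),("wrench head",318,281,.02),("wrench end",392,266,.02),("carton",467,209,.035),("hammer head",466,255,.02)]: print(n,plane(T,u,v,z)[:2])
for sg in(1,-1):
  for tilt in (50,60):
    R=Rt(tilt,.026,sg)
    for y in(-.16,.16):
      p=np.array([.56,y,.035]); w=p-.2*R[:,2]; q1=np.degrees(np.arctan2(w[1],w[0]))
      A=Ro.from_euler("ZY",[q1,112],degrees=True)
      for e in [(A.inv()*Ro.from_matrix(R)).as_euler("ZYZ",degrees=True)]:
        print(sg,tilt,y,w,"q1",q1,"q4,5,6",e-[0,0,90])
s=bot.read_state();R=s["tcp_rot"]
print(row([.45,-.3,.45],Rt(0,.026,1)),row([.45,-.3,.45],Rt(0,.026,-1)))
E
```

```text
glue [ 0.73  -0.241]
tacks [ 0.736 -0.095]
wrench head [ 0.361 -0.082]
wrench end [ 0.401 -0.26 ]
carton [ 0.542 -0.442]
hammer head [ 0.43  -0.444]
1 50 -0.16 [ 0.564 -0.313  0.164] q1 -29.041655768564798 q4,5,6 [ 41.655  96.894 -36.443]
1 50 0.16 [0.564 0.007 0.164] q1 0.6951444758285257 q4,5,6 [ 51.929  76.647 -17.664]
1 60 -0.16 [ 0.565 -0.333  0.135] q1 -30.54737095712757 q4,5,6 [ 49.111 103.806 -35.966]
1 60 0.16 [ 0.565 -0.013  0.135] q1 -1.3341034513727579 q4,5,6 [ 60.994  81.504 -20.555]
-1 50 -0.16 [ 0.564 -0.313  0.164] q1 -29.041655768564798 q4,5,6 [  41.655   96.894 -216.443]
-1 50 0.16 [0.564 0.007 0.164] q1 0.6951444758285257 q4,5,6 [  51.929   76.647 -197.664]
-1 60 -0.16 [ 0.565 -0.333  0.135] q1 -30.54737095712757 q4,5,6 [  49.111  103.806 -215.966]
-1 60 0.16 [ 0.565 -0.013  0.135] q1 -1.3341034513727579 q4,5,6 [  60.994   81.504 -200.555]
[-52.61 -75.06 -21.71   0.07  -0.03  68.24] [ -52.61  -75.06  -21.71    0.04    0.07 -111.76]
```

>>> {"op": "apply_moves", "data": {"steps": [[[0,0,-22,0,0,0,1],[0,0,-22,0,0,0,1],[0,0,-22,0,0,0,1],[0,0,-22,0,0,0,1],[-37,-33,-22,0,0,40,1],[-37,-33,-22,0,0,40,1],[-37,-33,-22,0,0,40,1],[-37,-33,-22,0,0,40,1],[-37,-33,-22,0,0,40,1],[-37,-33,-22,0,0,40,1],[-37,-33,-22,0,0,40,1],[-37,-33,-22,0,0,40,1],[-53,-75,-22,0,0,68,1],[-53,-75,-22,0,0,68,1],[-53,-75,-22,0,0,68,1],[-53,-75,-22,0,0,68,1],[-53,-75,-22,0,0,68,1],[-53,-75,-22,0,0,68,1],[-53,-75,-22,0,0,68,1],[-53,-75,-22,0,0,68,1]]]}}

```text
time_s: 2.6
position: [0.453, -0.3044, 0.4516]
tcp_rot: [[-0.025, 1.0, -0.003], [1.0, 0.025, 0.002], [0.002, -0.003, -1.0]]
force: [0.3, 1.1, -3.3]
opening: 0.998
grasp_force: 0.0
```

```bash
python3 - <<'E'
from h import *
np.set_printoptions(precision=2,suppress=True)
s=bot.read_state();print(s["time_s"],s["joint_positions"],s["position"],s["force"])
R=Rt(55,.026,1); print(R)
print("high tilt",row([.56,-.25,.25],R),"low",row([.56,-.2,.03],R))
E
```

```text
2.6 [-45.61  13.73  74.11  -0.04  92.33 -47.07] [ 0.45 -0.3   0.45] [ 0.34  1.05 -3.28]
[[-0.01  1.   -0.02]
 [ 0.57  0.03  0.82]
 [ 0.82  0.   -0.57]]
high tilt [ 5.13 10.89 20.14 -0.12 54.9  -0.1 ] low [10.09 11.07 42.15 -0.12 54.9  -0.1 ]
```

>>> {"op": "apply_moves", "data": {"steps": [[[5,11,20,0,55,0,1],[5,11,20,0,55,0,1],[5,11,20,0,55,0,1],[5,11,20,0,55,0,1],[5,11,20,0,55,0,1],[5,11,20,0,55,0,1],[5,11,20,0,55,0,1],[5,11,20,0,55,0,1]]]}}

```text
time_s: 3.6
position: [0.5627, -0.2469, 0.2559]
tcp_rot: [[-0.02, 1.0, -0.024], [0.577, 0.031, 0.816], [0.817, 0.003, -0.577]]
force: [-0.5, 0.1, -3.3]
opening: 1.001
grasp_force: 0.0
```

```bash
python3 - <<'E'
from h import *
np.set_printoptions(precision=2,suppress=True)
s=bot.read_state();print(s["time_s"],s["joint_positions"],s["position"]*1000,s["force"])
R=Rt(55,.026,1); print(s["tcp_rot"])
print("low",row([.56,-.19,.03],R))
w=bot.capture("wrist");t=bot.capture("top");print(cv2.imwrite("pics/w1.png",np.vstack([w,t])[:,::1]))
cv2.imwrite("pics/w1.png",cv2.resize(np.vstack([w,t]),(480,600)))
E
```

```text
3.6 [-49.05  46.12  66.5   33.67 111.21 -51.38] [ 562.72 -246.92  255.9 ] [-0.51  0.12 -3.33]
[[-0.02  1.   -0.02]
 [ 0.58  0.03  0.82]
 [ 0.82  0.   -0.58]]
low [-15.16  -0.15  17.69  -0.17   0.24   0.3 ]
True
```

View pics/w1.png

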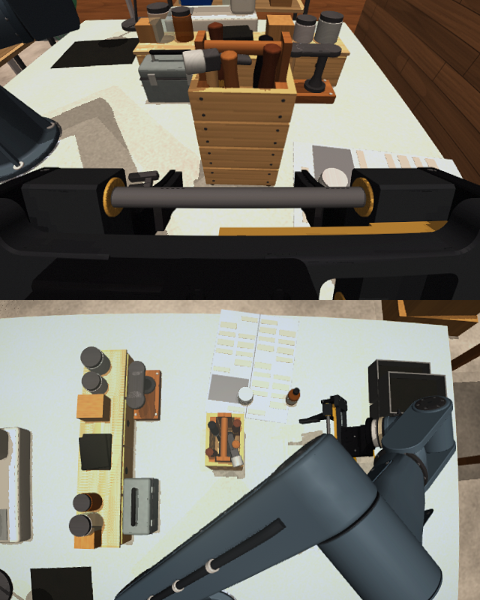

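The wrist view shows the crate front squarely ahead between the fingers. The top view shows the wrist over the tray stack at the right, so I'll check the trays' height and then descend.

```bash
python3 - <<'E'
from h import *
np.set_printoptions(precision=3,suppress=True)
T=bot.camera_model("top");S=bot.camera_model("scene")
for a in[(518,154),(516,97),(494,191),(492,80)]:
  for b in[(130,265),(150,330),(158,372)]: print(a,b,*tri(ray(T,*a),ray(S,*b)))
E
```

```text
(518, 154) (130, 265) [ 0.66  -0.526  0.137] 0.0028346117892058672
(518, 154) (150, 330) [ 0.694 -0.553  0.02 ] 0.057704693679289924
(518, 154) (158, 372) [ 0.717 -0.577 -0.06 ] 0.08662428250596557
(516, 97) (130, 265) [ 0.765 -0.507  0.21 ] 0.02512944624338475
(516, 97) (150, 330) [ 0.803 -0.528  0.119] 0.017663081249851047
(516, 97) (158, 372) [ 0.828 -0.547  0.057] 0.038970507703355396
(494, 191) (130, 265) [ 0.581 -0.515  0.067] 0.03251502686774259
(494, 191) (150, 330) [ 0.608 -0.545 -0.079] 0.025671892954691404
(494, 191) (158, 372) [ 0.627 -0.573 -0.182] 0.056542032142667946
(492, 80) (130, 265) [ 0.795 -0.479  0.221] 0.07983841905503666
(492, 80) (150, 330) [ 0.832 -0.498  0.132] 0.04421567868579914
(492, 80) (158, 372) [ 0.858 -0.514  0.072] 0.02755878236292339
```

>>> {"op": "apply_moves", "data": {"steps": [[[-12.9,0,21,0,0,0.3,1],[-12.9,0,21,0,0,0.3,1],[-12.9,0,21,0,0,0.3,1],[-12.9,0,21,0,0,0.3,1],[-12.9,0,21,0,0,0.3,1],[-12.9,0,21,0,0,0.3,1]]]}}

```text
time_s: 4.45
position: [0.5607, -0.151, 0.0296]
tcp_rot: [[-0.015, 1.0, -0.023], [0.575, 0.027, 0.817], [0.818, -0.001, -0.576]]
force: [0.7, 0.0, -2.9]
opening: 0.999
grasp_force: 0.0
```

```bash
python3 - <<'E'
from h import *
np.set_printoptions(precision=4,suppress=True)
s=bot.read_state();print(s["time_s"],s["joint_positions"],s["position"],s["force"])
R=Rt(55,.026,1); print(s["tcp_rot"])
print("contact-",row([.561,-.105,.03],R)); print("per cm along bay x",s["tcp_rot"].T@[-.026,1,0])
E
```

```text
4.45 [-43.8799  59.8914  78.9624  35.0403  87.1443 -62.4194] [ 0.5607 -0.151   0.0296] [ 0.6705  0.0193 -2.9087]
[[-0.0149  0.9996 -0.0227]
 [ 0.5754  0.0271  0.8174]
 [ 0.8178 -0.0009 -0.5756]]
contact- [ 2.67  0.15  3.74 -0.09  0.14 -0.01]
per cm along bay x [0.5758 0.0012 0.818 ]
```

>>> {"op": "apply_moves", "data": {"steps": [[[0.86,0,1.23,0,0,0,1],[1.73,0,2.45,0,0,0,1],[2.3,0,3.27,0,0,0,1],[2.6,0,3.68,0,0,0,1],[2.88,0,4.09,0,0,0,1],[3.17,0,4.5,0,0,0,1],[3.46,0,4.91,0,0,0,1],[3.74,0,5.32,0,0,0,1],[4.03,0,5.73,0,0,0,1],[4.32,0,6.13,0,0,0,1],[4.61,0,6.54,0,0,0,1],[4.9,0,6.95,0,0,0,1],[5.18,0,7.36,0,0,0,1],[5.47,0,7.77,0,0,0,1],[5.76,0,8.18,0,0,0,1]]]}}

```text
time_s: 6.32
position: [0.5605, -0.056, 0.0282]
tcp_rot: [[-0.016, 1.0, -0.015], [0.582, 0.022, 0.813], [0.813, 0.004, -0.582]]
force: [1.3, -17.6, 4.6]
opening: 1.001
grasp_force: 9.0
```

```bash
python3 - <<'E'
from h import *
np.set_printoptions(precision=4,suppress=True)
s=bot.read_state();print(s["time_s"],s["joint_positions"],s["position"],s["force"]); print(s["tcp_rot"])
S=bot.capture("scene")[90:250,270:550];t=bot.capture("top")[60:340,100:420]
cv2.imwrite("pics/p1.png",np.vstack([cv2.resize(S,(520,297)),cv2.resize(t,(520,303))[:,:]]))
cv2.imwrite("pics/p1.png",np.hstack([cv2.resize(S,(420,240)),np.pad(np.zeros((0,1,3),np.uint8),((240,0),(0,0),(0,0)))])) if 0 else None
E
```

```text
6.325 [-37.6287  57.9177  87.3212  40.2425  79.1323 -63.3647] [ 0.5605 -0.056   0.0282] [  1.3191 -17.6164   4.5718]
[[-0.0163  0.9998 -0.0153]
 [ 0.5821  0.0219  0.8128]
 [ 0.813   0.0043 -0.5823]]
```

View pics/p1.png

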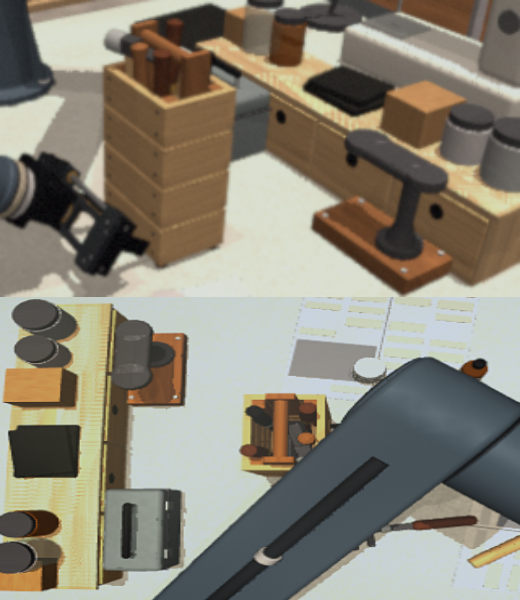

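Upright: the crate has slid about 5 cm with the fingers on its lowest board, and its base is on the line between the toolbox and the anvil. Continuing.

>>> {"op": "apply_moves", "data": {"steps": [[[0.4,0,0.57,0,0,0,1],[0.86,0,1.23,0,0,0,1],[1.35,0,1.92,0,0,0,1],[1.84,0,2.61,0,0,0,1],[2.33,0,3.3,0,0,0,1],[2.82,0,4.0,0,0,0,1],[3.31,0,4.7,0,0,0,1],[3.8,0,5.4,0,0,0,1],[4.29,0,6.1,0,0,0,1],[4.78,0,6.8,0,0,0,1],[5.27,0,7.5,0,0,0,1],[5.76,0,8.18,0,0,0,1],[6.25,0,8.88,0,0,0,1],[6.74,0,9.57,0,0,0,1],[7.23,0,10.27,0,0,0,1],[7.72,0,10.96,0,0,0,1],[8.21,0,11.66,0,0,0,1],[8.7,0,12.35,0,0,0,1],[9.19,0,13.05,0,0,0,1],[9.5,0,13.5,0,0,0,1]]]}}

```text
time_s: 8.93
position: [0.5562, 0.111, 0.0282]
tcp_rot: [[-0.015, 1.0, -0.016], [0.579, 0.022, 0.815], [0.815, 0.003, -0.58]]
force: [0.7, -17.9, 3.8]
opening: 1.003
grasp_force: 8.8
```

```bash
python3 - <<'E'
from h import *
np.set_printoptions(precision=4,suppress=True)
s=bot.read_state();print(s["time_s"],s["joint_positions"],s["position"],s["force"]); print(s["tcp_rot"])
S=bot.capture("scene")[90:250,290:570];t=bot.capture("top")[80:320,100:400]
cv2.imwrite("pics/sc3.png",bot.capture("scene"));cv2.imwrite("pics/p2.png",np.vstack([cv2.resize(S,(420,240)),cv2.resize(t,(420,336))]))
E
```

```text
8.925 [-24.0615  56.3739  96.7724  52.2409  68.875  -64.2435] [0.5562 0.111  0.0282] [  0.6935 -17.8578   3.7502]
[[-0.0155  0.9998 -0.016 ]
 [ 0.5794  0.022   0.8148]
 [ 0.8149  0.0033 -0.5796]]
```

View pics/p2.png

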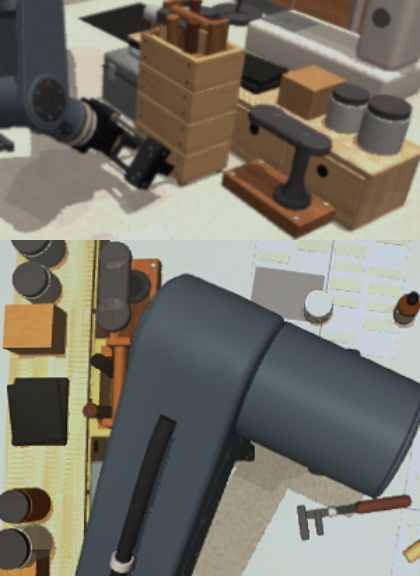

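The crate is upright and entering the gap, with clear space on both sides. I'll do the final approach slowly and watch the force.

>>> {"op": "apply_moves", "data": {"steps": [[[0.25,0,0.35,0,0,0,1],[0.5,0,0.71,0,0,0,1],[0.75,0,1.06,0,0,0,1],[1.0,0,1.42,0,0,0,1],[1.25,0,1.77,0,0,0,1],[1.5,0,2.13,0,0,0,1],[1.75,0,2.48,0,0,0,1],[2.0,0,2.83,0,0,0,1],[2.2,0,3.12,0,0,0,1],[2.35,0,3.33,0,0,0,1],[2.45,0,3.48,0,0,0,1]]]}}

```text
time_s: 10.45
position: [0.555, 0.1536, 0.0282]
tcp_rot: [[-0.015, 1.0, -0.016], [0.579, 0.022, 0.815], [0.815, 0.003, -0.579]]
force: [0.0, -16.7, 2.4]
opening: 1.002
grasp_force: 8.6
```

Not touching the chest yet. I'll continue in 2 mm steps.

>>> {"op": "apply_moves", "data": {"steps": [[[0.12,0,0.16,0,0,0,1],[0.23,0,0.33,0,0,0,1],[0.23,0,0.33,0,0,0,1]]]}}

```text
time_s: 10.82
position: [0.5548, 0.1579, 0.0282]
tcp_rot: [[-0.015, 1.0, -0.016], [0.579, 0.022, 0.815], [0.815, 0.003, -0.579]]
force: [0.5, -14.0, 2.7]
opening: 1.0
grasp_force: 7.6
```

>>> {"op": "apply_moves", "data": {"steps": [[[0.12,0,0.16,0,0,0,1],[0.17,0,0.25,0,0,0,1],[0.17,0,0.25,0,0,0,1]]]}}

```text
time_s: 11.2
position: [0.5548, 0.1608, 0.0282]
tcp_rot: [[-0.015, 1.0, -0.016], [0.579, 0.022, 0.815], [0.815, 0.003, -0.579]]
force: [0.8, -15.7, 2.4]
opening: 1.001
grasp_force: 8.0
```

>>> {"op": "apply_moves", "data": {"steps": [[[0.06,0,0.08,0,0,0,1],[0.12,0,0.16,0,0,0,1],[0.12,0,0.16,0,0,0,1]]]}}

```text
time_s: 11.58
position: [0.5547, 0.1628, 0.0282]
tcp_rot: [[-0.015, 1.0, -0.016], [0.579, 0.022, 0.815], [0.815, 0.003, -0.579]]
force: [1.3, -17.3, 2.9]
opening: 0.996
grasp_force: 8.1
```

```bash
python3 - <<'E'
from h import *
S=bot.capture("scene")[100:240,350:490]
cv2.imwrite("pics/p3.png",cv2.resize(S,None,fx=4.2,fy=4.2,interpolation=cv2.INTER_CUBIC))
E
```

```text
(no output)
```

View pics/p3.png

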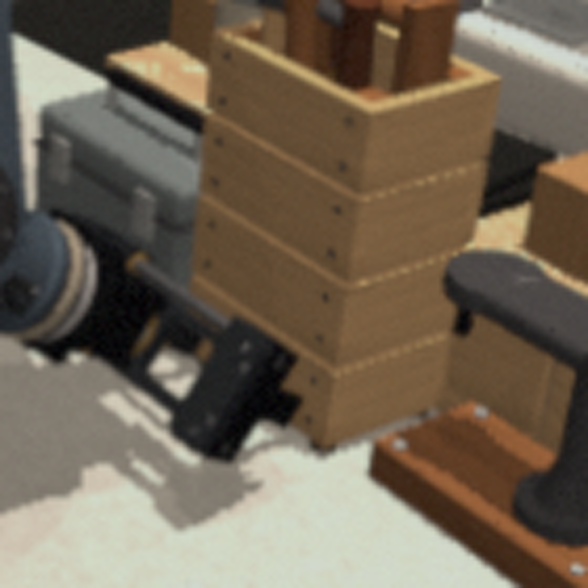

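The crate stands upright with its base corners at about (330,445) and (440,405) in the crop. It's at or just short of the chest, so I'll continue until the force rises.

>>> {"op": "apply_moves", "data": {"steps": [[[0.12,0,0.16,0,0,0,1],[0.17,0,0.25,0,0,0,1],[0.17,0,0.25,0,0,0,1]]]}}

```text
time_s: 12.0
position: [0.5549, 0.1632, 0.0282]
tcp_rot: [[-0.016, 1.0, -0.016], [0.581, 0.022, 0.813], [0.813, 0.004, -0.582]]
force: [-2.9, -29.6, 8.1]
opening: 0.997
grasp_force: 14.7
```

>>> {"op": "apply_moves", "data": {"steps": [[[0.08,0,0.12,0,0,0,1],[0.08,0,0.12,0,0,0,1]]]}}

```text
time_s: 12.25
position: [0.5551, 0.1635, 0.0282]
tcp_rot: [[-0.017, 1.0, -0.015], [0.583, 0.022, 0.812], [0.813, 0.005, -0.583]]
force: [-4.1, -34.8, 10.2]
opening: 1.002
grasp_force: 17.6
```

```bash
python3 - <<'E'
from h import *
np.set_printoptions(precision=4,suppress=True)
s=bot.read_state();print(s["position"],s["force"],s["moment"],s["tcp_rot"])
E
```

```text
[0.5551 0.1635 0.0282] [ -4.0586 -34.8372  10.1754] [-2.1818  0.8085  0.7434] [[-0.0169  0.9997 -0.0152]
 [ 0.5826  0.0222  0.8124]
 [ 0.8126  0.0049 -0.5828]]
```

The crate is seated against the chest. To make sure both back corners are home, I'll back off, shut the fingers and press once at the centre so it can square itself.

>>> {"op": "apply_moves", "data": {"steps": [[[-1.15,0,-1.64,0,0,0,1],[-1.73,0,-2.45,0,0,0,-1],[-1.73,0,-2.45,0,0,0,-1],[-1.73,0,-2.45,0,0,0,-1],[-1.73,0,-2.45,0,0,0,-1],[-1.73,0,-2.45,0,0,0,-1],[-1.73,0,-2.45,0,0,0,-1],[-1.73,0,-2.45,0,0,0,-1],[-1.73,0,-2.45,0,0,0,-1],[-1.15,0,-1.64,0,0,0,-1],[-0.75,0,-1.06,0,0,0,-1],[-0.5,0,-0.7,0,0,0,-1],[-0.3,0,-0.42,0,0,0,-1],[-0.15,0,-0.21,0,0,0,-1],[-0.05,0,-0.07,0,0,0,-1],[-0.05,0,-0.07,0,0,0,-1]]]}}

```text
time_s: 14.25
position: [0.5511, 0.1636, 0.028]
tcp_rot: [[-0.017, 1.0, -0.024], [0.581, 0.029, 0.813], [0.813, -0.0, -0.582]]
force: [-10.3, -37.6, 11.0]
opening: 0.007
grasp_force: 18.6
```

>>> {"op": "apply_moves", "data": {"steps": [[[-1.15,0,-1.64,0,0,0,-1],[-3.5,0,-4.9,0,0,0,-1],[-5.8,0,-8.2,0,0,0,-1],[-8.6,0,-12.3,0,0,0,-1],[-8.6,0,-12.3,0,0,0,-1],[-4.5,0,-18,0,0,0,-1],[-4.5,0,-18,0,0,0,-1],[2,0,-28,0,0,0,-1],[2,0,-28,0,0,0,-1],[8,0,-34,0,0,0,-1],[8,0,-34,0,0,0,-1],[8,0,-34,0,0,0,-1]]]}}

```text
time_s: 15.75
position: [0.5583, -0.0611, 0.2894]
tcp_rot: [[-0.015, 1.0, -0.024], [0.575, 0.028, 0.818], [0.818, -0.002, -0.575]]
force: [0.4, 0.1, -3.5]
opening: 0.003
grasp_force: 0.0
```

```bash
python3 - <<'E'
from h import *
s=bot.read_state();print(s["time_s"],s["position"],s["force"])
S=bot.capture("scene")[90:250,290:570];t=bot.capture("top")[60:340,100:420];cv2.imwrite("pics/topF.png",bot.capture("top"))
cv2.imwrite("pics/f.png",np.vstack([cv2.resize(S,(420,240)),cv2.resize(t,(411,360))[:,:].copy() if 0 else cv2.resize(t,(420,360))]))
E
```

```text
15.75 [ 0.5582939  -0.06108191  0.2894047 ] [ 0.37136915  0.07620211 -3.45406666]
```

View pics/f.png

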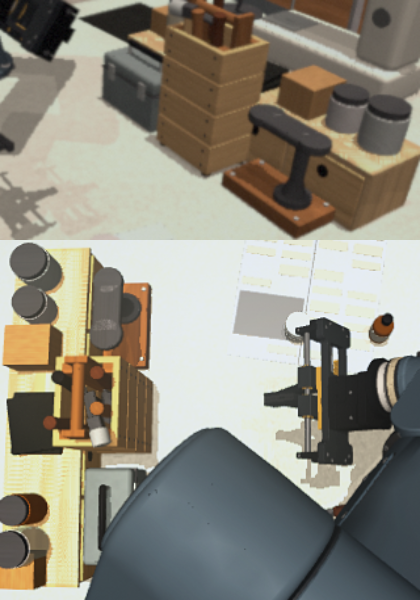

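The crate stands upright in the gap, clear of the anvil and toolbox, with rim corners at about (57,356), (122,357), (54,446) and (118,452) in the lower picture. The gripper is clear, so I'll check these numbers.

```bash
python3 - <<'E'
from h import *
np.set_printoptions(precision=4,suppress=True)
T=bot.camera_model("top")
for x,y in[(57,356),(122,357),(54,446),(118,450)]: print(plane(T,100+x*320/420,60+(y-240)*280/360,.23)[:2])
t=cv2.imread("pics/topF.png");g=t[125:230,135:200]
hsv=cv2.cvtColor(g,cv2.COLOR_BGR2HSV);m=cv2.inRange(hsv,(15,60,120),(35,255,255))
# front rim edge: rows in crate, last strong vertical-gradient column
gr=cv2.Sobel(cv2.cvtColor(g,cv2.COLOR_BGR2GRAY).astype(np.float32),cv2.CV_32F,1,0)
for r in range(30,90,8): print(r+125, 135+45+np.argsort(-abs(gr[r,45:63]))[:2])
E
```

```text
[0.6274 0.2776]
[0.6272 0.1752]
[0.4859 0.2725]
[0.4823 0.1733]
155 [191 190]
163 [190 185]
171 [190 185]
179 [185 190]
187 [190 185]
195 [190 185]
203 [184 189]
211 [189 190]
```

The crate centre is about (0.556, 0.225) with a yaw of about 1.4°, against a home of (0.555, 0.222) and a chest yaw of about 1.5°. Handing in.

```bash
python3 -c "
from rig import bot
print(bot.hand_in())"
```

```text
the job is handed in; nothing more can be done
None
```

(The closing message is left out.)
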